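# Lock a setting ring into its carrier with the telescoping keeper

## Robot

A 6-joint arm with a two-finger parallel gripper is mounted at the origin on a cart in front of the work surface, level with it; the furniture and walls round the work are solid. World frame = base frame: x ahead of the robot, y to its left, z up, the work surface at z = 0. Lengths are in m, angles in degrees, forces in N, time in s.
With the tool pointing down it reaches from about 0.25 to 0.725 m from the base axis. Payload 9.7 kg.
Tool frame: the origin (TCP) lies midway between the tips of the shut fingers; the grasp point (between the pads) lies bot.hold_point_z behind it (bot.hold_point_z is the distance from the TCP to the grasp point, in m); z points along the fingers, y is the line along which they close (so a half turn about z gives the same grasp; the last joint's range is limited). The gripper opens to 85 mm and grips with 20 to 120 N. Pads are 22 mm wide; open, the fingers measure 114 mm over their backs; the gripper's body (76 mm by 85 mm) begins 54 mm behind the grasp point. The pads swing forward as they close: fully open they stand 13 mm farther back than shut.
Start: joints at [-66.635, 4.979, 10.078, 95.1, 0, 90], TCP at [0.218, -0.505, 0.231] pointing down, gripper open.
Joint ranges: [-179.16, 179.16], [-48.56, 103.87], [-65.8, 70.77], [-126.05, 130.52], [-82.76, 87.17], [-180, 180]. Speed limits (degrees/s): [127.2, 127.2, 147.25, 180, 180, 180].

## Interface

Orientations are given as [roll, pitch, yaw] about the fixed x, y, z axes, in that order (R = Rz(yaw) Ry(pitch) Rx(roll)).
In Python, from workcell import bot, camera, camera_model, ticket gives the robot as it stands.
- The arm moves only by the tool send_rows, never from a script. Its argument "targets" is text: rows parted by semicolons, each of 5 numbers parted by spaces: the shift along the tool's x, y, z in mm, then the turn about the tool's z in degrees, then the closure in counts, from 0 (fully open) to 255 (shut). A call has 1 to 20 rows; each row is the pose to reach, as a shift and turn from the pose commanded when the call began, along the tool's axes at that moment; what a row does not reach only later rows make up. A row lasts 1/8 s, in which the tool goes at most 62.5 mm and 10.7 degrees, less where a joint would pass 70% of its speed; a pose out of reach is approached as far as the arm can. A call with a gripper value outside its range is refused whole. The fingers move at their own pace and stop on an object; "newtons" is the grip in N (left out, the last holds). Time passes only in rows, so rows that repeat a pose let the fingers close. It gives the time, the measured TCP pose, the force, the opening and the grip force at its end, in the units of the state.
- bot.get_obs(): the state, without advancing time (a new reading comes with each control period).
- camera(name): name is "side" or "top"; returns the picture (384x512x3 uint8, blue, green, red); there is no depth.
- camera_model(name): a dict with "K" (3x3 intrinsics, pixels), "dist_coeffs" ([k1, k2, p1, p2, k3] as OpenCV has them; the pictures are not rectified), "pose" (4x4, takes a point from camera to world coordinates). Camera axes: x right, y down, z forward; pixel columns grow to the right and rows downward; lengths in m; the calibration is good to about 2 mm. A picture is of the moment at which its call begins. camera_model takes no time and is no camera call.
- ticket.job_done(): hands the job in; it is judged then, once.
The state is a dict: "time": time; "q": joint angles; "qd": joint speeds; "joint_efforts": joint torques, N m; "ee_pos": TCP position; "tcp_rot": TCP orientation; "wrist_force": force on the tool from outside, world axes, zero at the start; "torque": the same for the moment, N m; "opening": finger opening in m; "grasp_force": force on a finger pad.
Only numpy, scipy, OpenCV 4.12 (cv2) and the standard library are available. Lean on these libraries where they do the work, as an engineer would, in place of code of your own. Each camera call takes 0.05 s, during which the arm holds its last target. There are 200 camera calls.

## Task

Put the middle-sized of the three small loose setting rings flat over the stub of the carrier and let go of it; then slide the keeper's outer tube along its bar, out over the ring, until the sprung button pops up through the next hole in the tube, and leave it locked there with the ring held under the tongue. Push slowly and lightly, feel for the click and stop at once: do not jam the tube against the caught button, and leave the other things on the bench where they are.

Things in the scene. Friction and masses are not known exactly. Their poses are not given: they have to be found in the camera images.
- carrier: Fixed dark steel plate, 100 (x) x 420 (y) x 12 mm; origin on its underside, under the line of the keeper bar; +y is the way the tube slides out, z up. The plate reaches from y -250 to +170 mm. At y +128 stands the steel stub; at y -244 to -210 a dark bracket, 72 mm high, holds the fixed bar.
- bar_end (a point): Free end, on the centre line, of the fixed square steel bar (21 x 21 mm, centre 48 mm above the bench) that runs from the bracket in +y to carrier y +50 mm. The sprung button sits in the top of the bar 85 to 125 mm behind this end; just where differs each time and is not measured, and the tube hides it at the start.
- stub (a point): Point on the axis of the round steel stub, where the centre (half height) of the seated ring comes to lie: 6.5 mm above the plate, 18.5 mm above the bench. The stub is 23 mm in diameter and stands 9 mm above the plate, with a bevelled top. Axes as the carrier's.
- tube_mid (a point): Centre of the keeper's loose outer tube: plain square steel, 32 x 32 mm outside, 170 mm long, 4 mm wall, 0.3 kg, on the bar with 1.5 mm play all round (centre 46 to 50 mm above the bench). Axes as the carrier's: +y out towards the stub. Grip its sides from above. It must slide 47 to 102 mm in +y. Sliding takes 1 to 6 N; once the button is up the tube is blocked both ways (2 mm play).
- rear_hole (a point): Centre of the rear 12 mm hole in the tube's top, 60 mm behind (-y) the tube's centre: the next hole, where the button must come up. A like hole lies 65 mm ahead of the tube's centre; at the start the button is pressed in under the wall between the two.
- tongue_tip (a point): Tip of the flat tongue, 30 mm wide and 4 mm thick, that reaches 60 mm ahead from the lower edge of the tube's +y end, 145 mm from the tube's centre. It passes 3 to 9 mm above the seated ring and ends 2 to 42 mm past the stub's axis.
- button (a joint): Travel of the sprung steel button (8 mm in diameter, upright) in the top of the bar: 0 = fully out (8 mm above the bar, 3 mm or more above the tube's top, through a hole); 0.005 to 0.008 = pressed in under the tube's wall. Spring about 3 N. The tube must not press on it with more than 18 N (running into it at 30 mm/s can; 12 mm/s is safe).
- ring_mid (a point): Centre, half-way up, of the ring to load: black setting ring 47 mm outside, bore 27 mm clear, 13 mm high, 0.11 kg, lying flat on the bench: the middle-sized of the three small rings.
- wide_ring_mid (a point): Centre of a similar ring, 57 mm outside, 13 mm high. Bystander.
- tiny_ring_mid (a point): Centre of a similar ring, 33 mm outside, 13 mm high. Bystander.
- big_ring_mid (a point): Centre of a black ring, 88 mm outside, 20 mm high. Bystander, does not move.
- plain_ring_mid (a point): Centre of a black ring, 77 mm outside, 20 mm high. Bystander, does not move.
- scanner_mid (a point): Middle of a black hand scanner lying on its side, 154 x 104 x 55 mm. Bystander.
- button_box_mid (a point): Middle of a grey two-button box, 108 x 57 x 50 mm. Bystander, does not move.
Things that resemble listed ones, but are neither listed nor needed, are in the scene too. What is shaped like the part that bears ring_mid but brown is not meant.

How it is judged (in metres and radians):
On the way, in this order (a step that is already met when the one before it is completed fails the run):
1. the ring lies seated on the stub, let go, while the tube is still drawn back (horizontal distance between ring_mid and stub below 0.004 m and z of ring_mid in the frame of stub below 0.003 m and angle between ring_mid's own z axis and vertical below 0.1 rad and y of tube_mid in the frame of carrier below -0.03 m and contact force between the fingers and ring below 0.1 N), for 0.2 s.
2. the button has popped up through the rear hole of the tube, the ring still on the stub (horizontal distance between ring_mid and stub below 0.004 m and z of ring_mid in the frame of stub below 0.003 m and angle between ring_mid's own z axis and vertical below 0.1 rad and value of joint button below 0.002 m and y of tube_mid in the frame of carrier between -0.02 and 0.03 m and angle between the y axis of tube_mid and the y axis of carrier, either way round below 0.08 rad), for 0.2 s.
At the end, for the whole second after the job is handed in: The middle-sized ring lies flat on the stub (centre within 4 mm of its axis, not more than 3 mm high); the tube is out on its bar over the ring with the button up (within 2 mm of fully out) through its rear hole; both at rest (all of step 2 and linear speed of each of tube, ring below 0.01 m/s); the robot touches nothing.
It fails at once if the tube is jammed against the button with more than 18 N (contact force between tube and button above 18 N).
It fails at once if a bystander is shifted by more than 15 mm (distance of any of wide_ring_mid, tiny_ring_mid, scanner_mid from where it was at the start of the episode above 0.015 m).
It also fails if it takes over 51 s, if anything falls off the work surface, if the arm or the gripper's body presses on something with over 40 N, if the wrist force passes 120 N, or if a joint passes its speed limit or range.

## Working session

There is one attempt and no reset: what is moved stays moved. The work goes in short steps, Python scripts to look and compute and a tool call to move; the robot and the scene stay as the last step left them, time stands still between calls to the robot, and variables do not carry over. Pictures are saved under pics/ and viewed, at most 10 in all, crops included, and the job is handed in when it is done.

Besides the shell and the picture viewer there is one more tool, called after "Request:" as a command line: name --argument value ..., lists and objects as JSON in quotes. send_rows: Moves the arm, as the interface text tells. Its arguments: {"type":"object","properties":{"targets":{"type":"string"},"newtons":{"type":"number"}},"required":["targets"]}

```bash
mkdir -p pics; cat > h.py <<'E'
import numpy as np, cv2
from workcell import bot, camera, camera_model, ticket
def ray(name,uv):
    m=camera_model(name);K=np.array(m["K"]);P=np.array(m["pose"])
    p=cv2.undistortPoints(np.array(uv,float).reshape(-1,1,2),K,np.array(m["dist_coeffs"],float))[:,0]
    d=np.c_[p,np.ones(len(p))]@P[:3,:3].T
    return P[:3,3],d
def onplane(name,uv,z):
    o,d=ray(name,uv); return o+d*((z-o[2])/d[:,2])[:,None]
def proj(name,X):
    m=camera_model(name);P=np.linalg.inv(np.array(m["pose"]))
    return cv2.projectPoints(np.array(X,float).reshape(-1,1,3),cv2.Rodrigues(P[:3,:3])[0],P[:3,3],np.array(m["K"]),np.array(m["dist_coeffs"],float))[0][:,0]
E
python3 - <<'E'
from h import *
for n in("top","side"):
    im=camera(n);cv2.imwrite(f"pics/{n}0.png",im);cv2.imwrite(f"pics/{n}0b.png",cv2.resize(im,(800,600),interpolation=cv2.INTER_CUBIC))
    print(n,np.round(np.array(camera_model(n)["pose"]),3).tolist())
print(bot.get_obs(),bot.hold_point_z)
E
```

```text
top [[0.017, -0.988, 0.154, 0.481], [-1.0, -0.019, -0.009, -0.074], [0.012, -0.154, -0.988, 0.906], [0.0, 0.0, 0.0, 1.0]]
side [[-0.822, -0.324, 0.469, 0.232], [-0.569, 0.496, -0.656, 0.505], [-0.02, -0.806, -0.592, 0.576], [0.0, 0.0, 0.0, 1.0]]
{'time': 0.1, 'q': array([-6.66354177e+01,  5.00766408e+00,  1.00386908e+01,  9.51001221e+01,
        3.08985482e-04,  9.00014068e+01]), 'qd': array([-0.07093845, -0.03494916,  0.13254453, -0.01424323, -0.04097492,
       -0.00878438]), 'joint_efforts': array([-6.25859520e-04, -5.21559978e+01,  4.65654159e+01,  1.59871881e-02,
       -1.93528393e-05, -5.59460958e-07]), 'ee_pos': array([ 0.21803655, -0.50470461,  0.23065399]), 'tcp_rot': array([-1.79930905e+02, -3.07288732e-04,  2.33631751e+01]), 'wrist_force': array([ 0.10109322,  0.4757878 , -0.38265959]), 'torque': array([-0.02449283, -0.00073852,  0.01304055]), 'grasp_force': 0.0, 'opening': 0.08528328016564964} 0.0187
```

View pics/top0b.png

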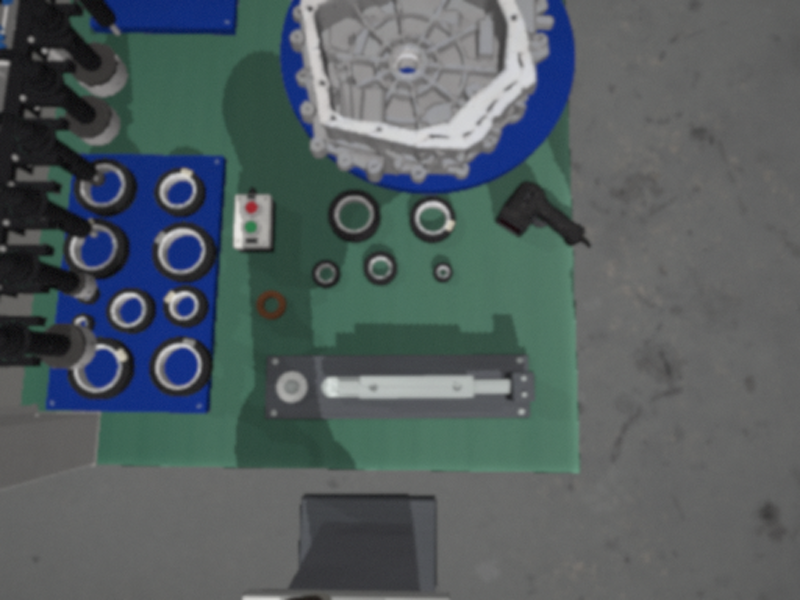

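View pics/side0b.png

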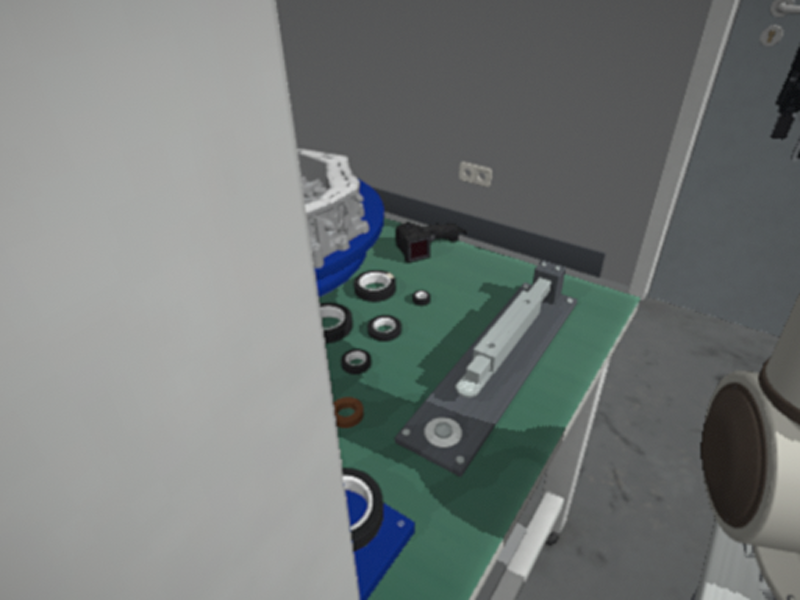

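The top view shows the middle ring at about (326,272), wide ring at (380,267), tiny ring at (442,271) and a brown decoy at (271,305). The stub is at (291,387) and the tube spans x 359–474. The side view shows the ring at (356,361) and the stub at (443,431).

```bash
cat > m.py <<'E'
from h import *
im=cv2.imread("pics/top0.png");hsv=cv2.cvtColor(im,cv2.COLOR_BGR2HSV)
s=0.64
ng=((hsv[...,1]<70)|(hsv[...,2]<45)).astype(np.uint8)
# loose rings: non-green blobs
for nm,(u,v) in dict(mid=(326,272),wide=(380,267),tiny=(442,271)).items():
    u,v=int(u*s),int(v*s);r=18
    sub=ng[v-r:v+r,u-r:u+r].copy()
    cs,_=cv2.findContours(sub,cv2.RETR_EXTERNAL,cv2.CHAIN_APPROX_NONE)
    c=max(cs,key=cv2.contourArea);(e,ax,_)=cv2.fitEllipse(c)
    p=np.array(e)+[u-r,v-r];print(nm,p,ax,onplane("top",[p],.0065).round(4))
g=cv2.cvtColor(im,cv2.COLOR_BGR2GRAY)
def blobs(n,g,box,th):
    x0,y0,x1,y1=box
    b=(g[y0:y1,x0:x1]>th).astype(np.uint8);k,l,st,ce=cv2.connectedComponentsWithStats(b)
    for i in range(1,k):
        if st[i,4]>30: print(n,th,st[i]+[x0,y0,0,0,0],ce[i]+[x0,y0])
blobs("top",g,(172,230,345,265),110)
blobs("top",g,(172,230,345,265),150)
gs=cv2.cvtColor(cv2.imread("pics/side0.png"),cv2.COLOR_BGR2GRAY)
blobs("side",gs,(262,260,305,295),110)
a=cv2.resize(im[220:275,160:350],None,fx=4,fy=4,interpolation=cv2.INTER_CUBIC)
b=cv2.resize(cv2.imread("pics/side0.png")[215:305,200:390],None,fx=4,fy=4,interpolation=cv2.INTER_CUBIC)
cv2.imwrite("pics/c.png",np.vstack([a,b]))
E
python3 m.py
```

```text
mid [208.12642288 174.78437424] (16.78376579284668, 17.01791763305664) [[0.6491 0.0496 0.0065]]
wide [243.01833725 171.12971115] (20.493616104125977, 21.47368049621582) [[ 0.6604 -0.0398  0.0065]]
tiny [283.04991531 173.65948486] (11.867518424987793, 12.209098815917969) [[ 0.6558 -0.143   0.0065]]
top 110 [177 238  20  20 314] [186.18471338 247.25477707]
top 110 [ 205  240  122   16 1699] [263.28840494 247.23425544]
top 150 [178 239  17  18 115] [184.9826087 248.2173913]
top 150 [ 206  241  120   14 1384] [263.06791908 247.31719653]
side 110 [272 268  23  18 315] [283.18095238 276.5015873 ]
```

View pics/c.png

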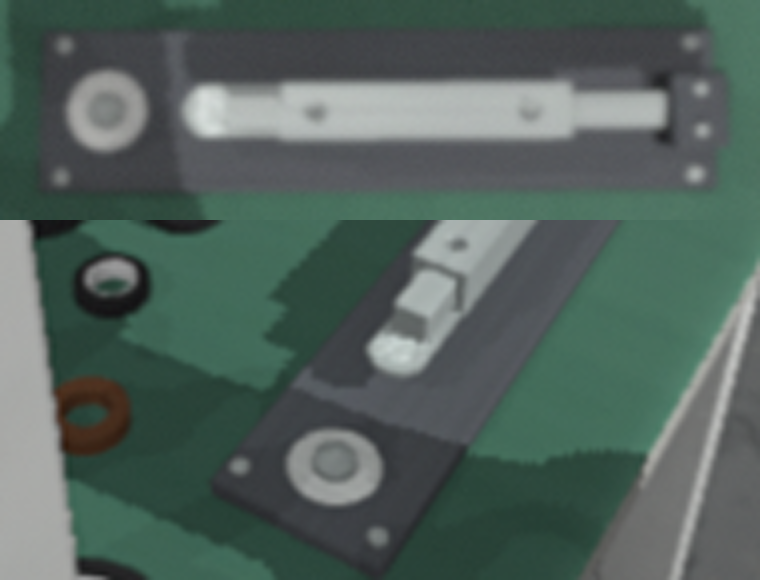

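The crop shows the stub in the middle of a light seat, at crop (107,110) from the top and (335,465) from the side. The tube top runs from crop x 280 to 574, with holes at 316 and 530. The middle ring is at (112,286) in the side crop.

```bash
cat > m2.py <<'E'
from h import *
def tri(a,b):
    o1,d1=ray("top",[a]);o2,d2=ray("side",[b]);d1=d1[0]/np.linalg.norm(d1);d2=d2[0]/np.linalg.norm(d2)
    s,t=np.linalg.lstsq(np.c_[d1,-d2],o2-o1,rcond=None)[0]
    return (o1+s*d1).round(4),(o2+t*d2).round(4)
print("stub top",onplane("top",[(186.18,247.25)],.012),"side",onplane("side",[(283.18,276.5)],.012),tri((186.18,247.25),(283.18,276.5)))
im=cv2.imread("pics/side0.png");hsv=cv2.cvtColor(im,cv2.COLOR_BGR2HSV)
ng=((hsv[...,1]<70)|(hsv[...,2]<45)).astype(np.uint8)[215:248,212:245]
c=max(cv2.findContours(ng,cv2.RETR_EXTERNAL,cv2.CHAIN_APPROX_NONE)[0],key=cv2.contourArea)
x,y,w,h=cv2.boundingRect(c);p=(x+w/2-.5+212,y+h/2-.5+215);print(p,w,h,onplane("side",[p],.0065),tri((208.13,174.78),p))
c=lambda x,y:((x+.5)/4-.5+160,(y+.5)/4-.5+220)
print("corners",onplane("top",[c(42,32),c(40,190),c(713,190),c(708,30)],.012).round(4).tolist())
print("tube ends",onplane("top",[c(280,110),c(574,109)],.064).round(4).tolist())
print("holes",onplane("top",[c(316,111),c(530,110)],.064).round(4).tolist())
print("tube sides",onplane("top",[c(430,80),c(430,138)],.064).round(4).tolist())
print("bar",onplane("top",[c(620,92),c(620,127)],.0585).round(4).tolist())
E
python3 m2.py
```

```text
stub top [[0.464664   0.09605547 0.012     ]] side [[0.46473139 0.09640463 0.012     ]] (array([0.4647, 0.0961, 0.0117]), array([0.4648, 0.0962, 0.0117]))
(227.0, 231.0) 19 17 [[0.64967796 0.04957381 0.0065    ]] (array([0.6491, 0.0496, 0.0067]), array([0.6495, 0.0498, 0.0068]))
corners [[0.5122, 0.1384, 0.012], [0.4158, 0.1344, 0.012], [0.4226, -0.2797, 0.012], [0.5208, -0.2781, 0.012]]
tube ends [[0.4677, -0.0151, 0.064], [0.4712, -0.1868, 0.064]]
holes [[0.4675, -0.0361, 0.064], [0.4702, -0.1611, 0.064]]
tube sides [[0.4865, -0.1023, 0.064], [0.4531, -0.1028, 0.064]]
bar [[0.4814, -0.2148, 0.0585], [0.4611, -0.2146, 0.0585]]
```

```bash
cat > go.py <<'E'
from h import *
from scipy.spatial.transform import Rotation as R
import sys
x,y,z,yaw=map(float,sys.argv[1:5]);o=bot.get_obs()
M=R.from_euler("xyz",o["tcp_rot"],degrees=True).as_matrix()
print("shift",(M.T@(np.array([x,y,z])-o["ee_pos"])*1e3).round(1),"turn",round(-((yaw-o["tcp_rot"][2]+180)%360-180),1),o["ee_pos"].round(4),o["tcp_rot"].round(2),o["q"].round(1))
E
python3 go.py .6493 .0496 .12 135
```

```text
shift [ 615.7 -337.7  111.1] turn -111.6 [ 0.218  -0.5047  0.2307] [-179.93   -0.     23.36] [-66.6   5.   10.   95.1   0.   90. ]
```

Request:
send_rows --targets "50 -27 10 -9 70;100 -55 20 -18 70;150 -82 30 -27 70;200 -110 40 -36 70;250 -137 50 -45 70;300 -165 60 -54 70;350 -192 70 -63 70;400 -219 80 -72 70;450 -247 90 -81 70;500 -274 95 -90 70;550 -302 100 -99 70;590 -324 106 -106 70;615.7 -337.7 111 -111.6 70;615.7 -337.7 111 -111.6 70;615.7 -337.7 111 -111.6 70;615.7 -337.7 111 -111.6 70" --newtons 30

```text
time: 2.1
ee_pos: [0.6491, 0.0483, 0.1207]
tcp_rot: [180.0, 0.0, 134.9]
wrist_force: [0.5, -0.3, 0.2]
opening: 0.0619
grasp_force: 0.0
```

```bash
python3 go.py .6493 .0496 .003 135; python3 - <<'E'
from h import *
im=camera("top");cv2.imwrite("pics/t1.png",cv2.resize(im[110:240,140:320],None,fx=4,fy=4,interpolation=cv2.INTER_CUBIC))
E
```

```text
shift [  0.8   1.  117.7] turn -0.1 [0.6491 0.0483 0.1207] [1.7999e+02 2.0000e-02 1.3486e+02] [ 4.3 18.1 13.1 85.  -0.  49.4]
```

View pics/t1.png

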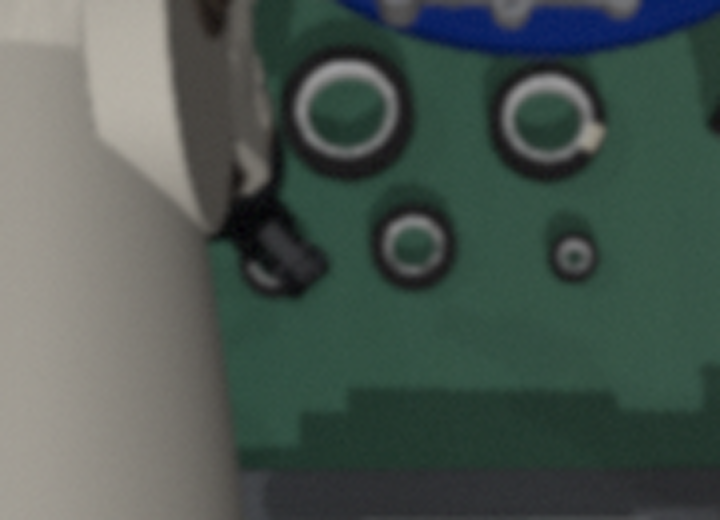

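The view shows the open gripper over the ring at about crop (290,265), with the neighbouring rings undisturbed.

Request:
send_rows --targets "0 0 30 0 70;0 0 60 0 70;0 0 85 0 70;0 0 100 0 70;0 0 108 0 70;0 0 113 0 70;0 0 117 0 70;0 0 117 0 70"

```text
time: 3.15
ee_pos: [0.6495, 0.0493, 0.0034]
tcp_rot: [180.0, 0.0, 135.0]
wrist_force: [-0.5, 0.3, -0.3]
opening: 0.0621
grasp_force: 0.0
```

Close gently.

Request:
send_rows --targets "0 0 0 0 95;0 0 0 0 110;0 0 0 0 125;0 0 0 0 140;0 0 0 0 140;0 0 0 0 140" --newtons 30

```text
time: 3.9
ee_pos: [0.6496, 0.0493, 0.0039]
tcp_rot: [180.0, 0.0, 135.0]
wrist_force: [-1.0, -1.0, 5.2]
opening: 0.0453
grasp_force: 31.0
```

Request:
send_rows --targets "0 0 -3 0 140;0 0 -10 0 140;0 0 -30 0 140;0 0 -60 0 140;0 0 -90 0 140;0 0 -90 0 140"

```text
time: 4.65
ee_pos: [0.6511, 0.0494, 0.0975]
tcp_rot: [179.7, 0.2, 135.0]
wrist_force: [-0.0, 0.8, -1.1]
opening: 0.0453
grasp_force: 31.0
```

```bash
python3 go.py .4647 .0961 .06 135; python3 - <<'E'
from h import *
o=bot.get_obs();print(o["opening"],o["grasp_force"],o["wrist_force"])
E
```

```text
shift [164.9 -99.1  36.4] turn -0.0 [0.6511 0.0494 0.0975] [179.74   0.22 134.96] [ 4.3 18.2 10.7 82.1 -0.  49.4]
0.045265829559012795 30.952410144964233 [-0.00905188  0.83466766 -1.10984775]
```

Request:
send_rows --targets "30 -18 0 0 140;60 -36 0 0 140;90 -54 0 0 140;120 -72 8 0 140;145 -87 18 0 140;164 -98 30 0 140;164 -98 33 0 140;164 -98 33 0 140;164 -98 33 0 140"

```text
time: 5.78
ee_pos: [0.465, 0.0959, 0.0606]
tcp_rot: [180.0, 0.0, 134.9]
wrist_force: [0.3, -0.3, -0.8]
opening: 0.0452
grasp_force: 31.1
```

```bash
python3 go.py .4647 .0961 .015 135; python3 - <<'E'
from h import *
a=camera("top")[215:285,140:235];b=camera("side")[220:300,230:325]
cv2.imwrite("pics/t2r.png",a);cv2.imwrite("pics/s2r.png",b)
f=lambda i:cv2.resize(i,None,fx=4,fy=4,interpolation=cv2.INTER_CUBIC)
A=f(a);B=f(b);c=np.zeros((320,760,3),np.uint8);c[:280,:380]=A;c[:,380:]=B
cv2.imwrite("pics/v2.png",c);print(bot.get_obs()["ee_pos"])
E
```

```text
shift [ 0.3 -0.1 45.6] turn -0.1 [0.465  0.0959 0.0606] [1.7998e+02 2.0000e-02 1.3494e+02] [ 11.7  -5.2 -19.   76.2  -0.   56.7]
[0.46479007 0.09595024 0.06049649]
```

View pics/v2.png

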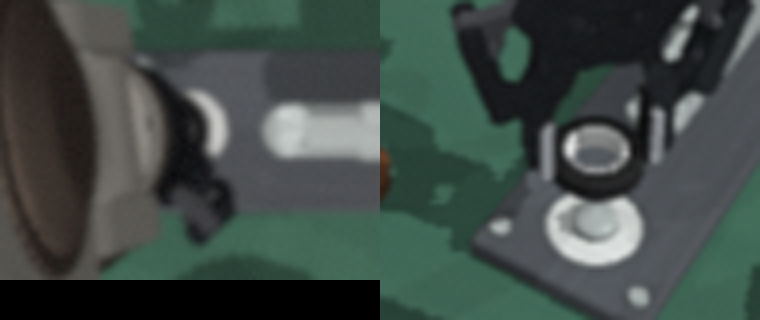

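The side crop shows the ring held level, black blob about (555–645, 115–200), above the stub on its light seat at (595,225).

```bash
python3 - <<'E'
from h import *
b=cv2.imread("pics/s2r.png");g=cv2.cvtColor(cv2.resize(b,None,fx=4,fy=4,interpolation=cv2.INTER_CUBIC),cv2.COLOR_BGR2GRAY)
# bright insert of ring, crop box
for th in (110,130,150):
    m=(g[120:180,178:262]>th).astype(np.uint8);m[:, :0]=0
    cs=[c for c in cv2.findContours(m,cv2.RETR_EXTERNAL,cv2.CHAIN_APPROX_NONE)[0] if cv2.contourArea(c)>200]
    for c in cs: 
        e,ax,an=cv2.fitEllipse(c);x,y,w,h=cv2.boundingRect(c)
        print(th,np.array([e[0]+178,e[1]+120])/4+[229.6,219.6],np.array(ax)/4,an,(x+178)/4+229.6,(x+w+178)/4+229.6,(y+120)/4+219.6,(y+h+120)/4+219.6)
t=np.linspace(0,2*np.pi,100)
for nm,r,dz in(("topouter",.0235,.0065),("topbore",.0135,.0065),("botouter",.0235,-.0065)):
    q=proj("side",np.c_[.4649+r*np.cos(t),.0960+r*np.sin(t),np.full(100,.0633+dz)]);print(nm,q.min(0),q.max(0),q.mean(0))
mk=(g<55).astype(np.uint8)
for row in (150,160,170,180,190): 
    xs=np.where(mk[row,150:290])[0]+150; print(row/4+219.6,xs.min()/4+229.6,xs.max()/4+229.6)
col=[np.where(mk[100:230,c])[0]+100 for c in(210,218,226)];print([(c.min()/4+219.6,c.max()/4+219.6) for c in col])
E
```

```text
110 [283.54566631 256.91597805] [11.21089745 16.04281235] 96.54351806640625 275.35 291.85 251.35 262.85
130 [281.20604382 254.93356524] [ 5.98108816 12.90535545] 69.32733917236328 275.6 288.85 251.6 259.6
150 [277.47691498 255.95554123] [2.90450644 5.92213106] 12.297850608825684 275.85 279.35 253.1 259.1
topouter [271.80943932 247.89742088] [296.04487625 265.97236208] [283.81230461 256.75486207]
topbore [276.94939036 251.57274027] [290.86879787 261.9503541 ] [283.8452689  256.68937147]
botouter [271.78241341 252.45413384] [295.74866189 270.58884126] [283.65209929 261.34215676]
257.1 267.1 296.35
259.6 267.1 296.1
262.1 273.6 295.1
264.6 273.1 294.35
267.1 275.6 292.1
[(np.float64(248.35), np.float64(269.1)), (np.float64(248.35), np.float64(269.35)), (np.float64(248.35), np.float64(268.85))]
```

Request:
send_rows --targets "0 0 15 0 140;0 0 25 0 140;0 0 32 0 140;0 0 35 0 140;0 0 37 0 140;0 0 39 0 140;0 0 41 0 140;0 0 43 0 140;0 0 43.5 0 140;0 0 43.5 0 140"

```text
time: 7.12
ee_pos: [0.4642, 0.0961, 0.0168]
tcp_rot: [-180.0, 0.0, 135.0]
wrist_force: [-0.0, -0.9, -1.9]
opening: 0.0451
grasp_force: 31.1
```

Request:
send_rows --targets "0 0 0.7 0 140;0 0 1.4 0 140;0 0 1.8 0 140;0 0 1.8 0 140"

```text
time: 7.62
ee_pos: [0.4643, 0.0961, 0.0158]
tcp_rot: [180.0, 0.0, 135.0]
wrist_force: [-3.5, -0.8, 6.8]
opening: 0.045
grasp_force: 31.9
```

Request:
send_rows --targets "0 0 -0.3 0 125;0 0 -0.3 0 115;0 0 -0.3 0 100;0 0 -0.3 0 75;0 0 -0.3 0 75;0 0 -10 0 75;0 0 -30 0 75;0 0 -60 0 75;0 0 -90 0 75;0 0 -90 0 75"

```text
time: 8.88
ee_pos: [0.4656, 0.0964, 0.108]
tcp_rot: [179.8, 0.1, 135.0]
wrist_force: [0.3, 0.1, 0.2]
opening: 0.0602
grasp_force: 0.0
```

```bash
python3 go.py .4690 -.080 .10 91.2; python3 - <<'E'
from h import *
a=camera("top")[215:285,140:235];b=camera("side")[220:300,230:325]
f=lambda i:cv2.resize(i,None,fx=4,fy=4,interpolation=cv2.INTER_CUBIC)
A=f(a);B=f(b);c=np.zeros((320,760,3),np.uint8);c[:280,:380]=A;c[:,380:]=B
cv2.imwrite("pics/v3.png",c)
t=np.linspace(0,2*np.pi,100)
q=proj("side",np.c_[.4647+.0235*np.cos(t),.0961+.0235*np.sin(t),np.full(100,.025)]);print((q.min(0)-[230,220])*4+[380,0],(q.max(0)-[230,220])*4+[380,0])
E
```

```text
shift [-127.2 -122.3    7.8] turn 43.8 [0.4656 0.0964 0.108 ] [1.7978e+02 1.5000e-01 1.3497e+02] [ 11.7  -6.2 -14.6  81.3   0.   56.7]
[547.10353038 173.08387661] [640.4596008  246.13982892]
```

View pics/v3.png

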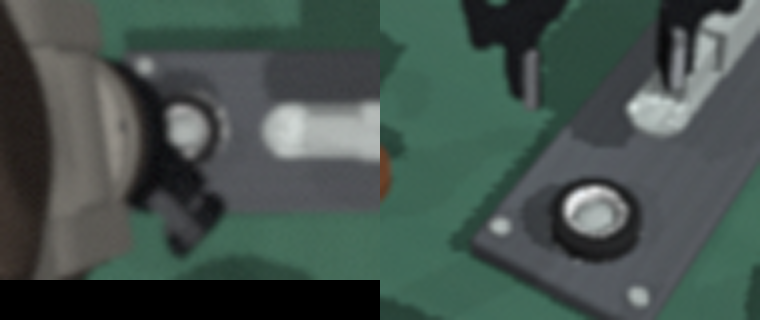

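The side crop shows the ring seated flat round the stub, top rim about (552–640, 178–), matching the prediction. The next step is to grip the front of the tube, which keeps the rear hole visible from above.

Request:
send_rows --targets "-25 -24 0 9 75;-50 -48 0 18 75;-80 -76 0 27 75;-107 -101 0 36 75;-107 -101 0 43.8 75;-107 -101 0 43.8 75;-107 -101 0 43.8 75;-107 -101 25 43.8 75;-107 -101 50 43.8 75;-107 -101 65 43.8 75;-107 -101 70 43.8 75;-107 -101 70 43.8 75"

```text
time: 10.48
ee_pos: [0.4685, -0.0509, 0.0353]
tcp_rot: [180.0, 0.0, 91.2]
wrist_force: [0.1, -0.8, -0.1]
opening: 0.061
grasp_force: 0.0
```

```bash
python3 go.py .4684 -.051 .034 91.2; python3 - <<'E'
from h import *
a=camera("top")[225:275,160:350]
cv2.imwrite("pics/v4.png",cv2.resize(a,None,fx=4,fy=4,interpolation=cv2.INTER_CUBIC))
E
```

```text
shift [-0.1 -0.1  1.3] turn 0.0 [ 0.4685 -0.0509  0.0353] [179.99   0.    91.2 ] [ -6.2  -5.  -21.6  73.4  -0.   82.6]
```

View pics/v4.png

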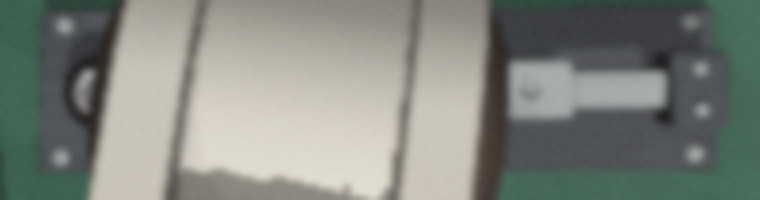

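The rear hole is visible at crop (530,88), just right of the arm.

Request:
send_rows --targets "0 0 0 0 110;0 0 0 0 135;0 0 0 0 155;0 0 0 0 175;0 0 0 0 175;0 0 0 0 175" --newtons 20

```text
time: 11.28
ee_pos: [0.4684, -0.051, 0.0351]
tcp_rot: [180.0, 0.0, 91.2]
wrist_force: [0.2, 0.3, 0.8]
opening: 0.0314
grasp_force: 26.5
```

Request:
send_rows --targets "0.6 0 0 0 175;1.2 0 0 0 175;2 0 0 0 175;3 0 0 0 175;4 0 0 0 175;5 0 0 0 175;6 0 0 0 175;7 0 0 0 175;8 0 0 0 175;9 0 0 0 175"

```text
time: 12.52
ee_pos: [0.4681, -0.0419, 0.035]
tcp_rot: [-180.0, -0.0, 91.2]
wrist_force: [0.1, -2.4, 1.0]
opening: 0.0313
grasp_force: 26.6
```

Request:
send_rows --targets "1.5 0 0 0 175;3 0 0 0 175;4.5 0 0 0 175;6 0 0 0 175;7.5 0 0 0 175;9 0 0 0 175;10.5 0 0 0 175;12 0 0 0 175;13.5 0 0 0 175;15 0 0 0 175;16.5 0 0 0 175;18 0 0 0 175;19.5 0 0 0 175;21 0 0 0 175;22.5 0 0 0 175;24 0 0 0 175;25.5 0 0 0 175;27 0 0 0 175;28.5 0 0 0 175;30 0 0 0 175"

```text
time: 15.02
ee_pos: [0.4675, -0.0119, 0.035]
tcp_rot: [-180.0, -0.0, 91.2]
wrist_force: [0.4, -2.0, 0.5]
opening: 0.0314
grasp_force: 26.6
```

```bash
cat > w.py <<'E'
from h import *
import sys
o=bot.get_obs();s=np.linalg.norm(o["ee_pos"][:2]-[.4684,-.051]);d=np.array([-.021,1])
h=np.array([.4702,-.1611])+d*s   # rear hole estimate
im=camera("top");p=proj("top",[[*h,.064]])[0]
g=cv2.cvtColor(im,cv2.COLOR_BGR2GRAY);u,v=int(round(p[0])),int(round(p[1]))
print("slid",round(s*1e3,1),p.round(1),o["wrist_force"].round(1));print(g[v-3:v+4,u-7:u+8])
cv2.imwrite("pics/w%03d.png"%round(s*1e3),im)
E
python3 w.py
```

```text
slid 39.1 [275.4 247.2] [ 0.4 -2.   0.5]
[[169 172 172 173 170 169 168 168 168 170 172 172 172 172 172]
 [172 171 171 172 169 167 165 164 164 165 167 171 172 171 172]
 [170 169 169 170 165 158 158 158 159 156 160 168 171 172 171]
 [165 168 168 166 161 151 150 151 148 146 152 164 171 171 170]
 [162 165 165 165 159 149 142 139 137 141 153 166 172 172 170]
 [161 163 163 165 163 154 142 136 139 147 162 169 171 170 171]
 [161 161 161 164 164 162 157 152 155 161 166 170 170 171 171]]
```

Request:
send_rows --targets "1 0 0 0 175;2 0 0 0 175;3 0 0 0 175;4 0 0 0 175;5 0 0 0 175;6 0 0 0 175"

```text
time: 15.82
ee_pos: [0.4674, -0.0059, 0.035]
tcp_rot: [-180.0, -0.0, 91.2]
wrist_force: [0.4, -1.7, 0.2]
opening: 0.0317
grasp_force: 26.6
```

```bash
python3 w.py
```

```text
slid 45.1 [272.9 247.2] [ 0.4 -1.7  0.2]
[[171 172 170 171 168 168 168 168 167 169 171 171 172 172 172]
 [172 172 170 171 167 164 162 160 163 165 170 172 172 172 172]
 [169 169 169 167 163 158 154 155 154 158 163 170 171 171 173]
 [165 168 168 166 160 150 145 145 147 150 160 168 170 171 170]
 [163 164 166 165 155 142 133 131 137 145 159 166 171 171 170]
 [161 163 165 165 156 146 136 133 139 151 164 171 171 172 170]
 [161 161 163 164 161 156 151 152 156 163 167 171 172 172 171]]
```

Request:
send_rows --targets "1 0 0 0 175;2 0 0 0 175;3 0 0 0 175;3 0 0 0 175"

```text
time: 16.38
ee_pos: [0.4673, -0.0029, 0.035]
tcp_rot: [-180.0, -0.0, 91.2]
wrist_force: [0.0, -0.2, 1.1]
opening: 0.0317
grasp_force: 26.6
```

```bash
python3 w.py
```

```text
slid 48.1 [271.6 247.2] [ 0.  -0.2  1.1]
[[171 172 171 169 169 168 167 166 168 171 172 173 172 171 173]
 [172 171 171 170 167 165 161 162 164 168 169 171 173 172 172]
 [169 170 169 166 162 159 157 155 155 158 167 170 171 170 172]
 [166 168 167 162 155 151 150 144 143 149 164 169 172 169 170]
 [163 165 165 160 152 141 137 135 136 148 162 169 170 171 171]
 [161 163 164 163 154 143 137 137 143 157 167 170 171 172 172]
 [161 162 162 164 162 155 153 152 160 165 169 170 169 172 170]]
```

Request:
send_rows --targets "0.8 0 0 0 175;1.6 0 0 0 175;2.4 0 0 0 175"

```text
time: 16.8
ee_pos: [0.4673, -0.0006, 0.035]
tcp_rot: [-180.0, 0.0, 91.2]
wrist_force: [-0.7, -1.8, 0.3]
opening: 0.0317
grasp_force: 26.5
```

```bash
python3 w.py
```

```text
slid 50.4 [270.6 247.2] [-0.7 -1.8  0.3]
[[171 171 170 172 170 168 167 168 168 171 171 173 173 171 172]
 [173 170 171 170 167 163 162 163 166 167 170 172 171 172 173]
 [168 171 170 167 159 156 158 158 159 160 166 171 171 171 172]
 [166 167 165 162 151 145 149 149 148 151 163 168 171 171 170]
 [163 165 166 159 148 138 137 139 140 148 163 170 173 170 170]
 [162 163 164 163 154 142 137 137 145 156 166 170 170 171 170]
 [160 161 162 164 161 155 152 152 159 165 169 171 171 171 171]]
```

Request:
send_rows --targets "0.8 0 0 0 175;1.6 0 0 0 175;2.4 0 0 0 175"

```text
time: 17.23
ee_pos: [0.4673, 0.0018, 0.035]
tcp_rot: [180.0, -0.0, 91.2]
wrist_force: [-0.3, -2.0, 0.4]
opening: 0.0318
grasp_force: 26.5
```

```bash
python3 w.py
```

```text
slid 52.8 [269.6 247.2] [-0.3 -2.   0.4]
[[170 170 170 170 171 167 167 167 168 170 171 172 172 172 172]
 [171 171 170 171 169 162 162 163 166 169 172 172 173 172 171]
 [169 170 169 166 160 153 154 159 161 162 170 171 171 172 171]
 [166 168 167 161 148 139 142 149 149 154 164 170 170 170 170]
 [163 164 166 161 145 133 132 135 139 149 164 169 171 170 171]
 [161 161 164 162 154 140 134 135 144 156 167 171 170 171 171]
 [161 161 161 164 161 155 150 150 158 165 168 170 171 171 170]]
```

Request:
send_rows --targets "0.8 0 0 0 175;1.6 0 0 0 175;2.4 0 0 0 175"

```text
time: 17.65
ee_pos: [0.4672, 0.0042, 0.035]
tcp_rot: [-180.0, 0.0, 91.2]
wrist_force: [1.0, -1.7, 0.5]
opening: 0.032
grasp_force: 26.5
```

```bash
python3 w.py
```

```text
slid 55.2 [268.5 247.2] [ 1.  -1.7  0.5]
[[170 173 171 170 169 168 168 166 169 171 172 173 172 172 171]
 [172 171 171 170 167 162 161 163 166 170 171 172 172 172 170]
 [170 168 168 165 159 158 155 157 158 164 168 171 171 171 170]
 [167 167 167 161 152 147 146 146 150 156 165 169 170 170 170]
 [164 166 165 160 149 138 133 133 141 153 163 168 169 171 171]
 [163 165 165 162 153 143 134 135 145 159 168 170 171 171 171]
 [161 162 162 163 162 156 150 151 158 164 169 171 170 170 172]]
```

Request:
send_rows --targets "0.8 0 0 0 175;1.6 0 0 0 175;2.4 0 0 0 175"

```text
time: 18.08
ee_pos: [0.4672, 0.0066, 0.035]
tcp_rot: [180.0, 0.0, 91.2]
wrist_force: [0.6, -2.2, 0.3]
opening: 0.032
grasp_force: 26.5
```

```bash
python3 w.py
```

```text
slid 57.6 [267.5 247.2] [ 0.6 -2.2  0.3]
[[170 170 170 170 168 168 166 168 170 170 171 171 172 171 171]
 [171 171 172 169 165 163 160 161 167 168 171 171 172 171 171]
 [169 170 170 165 157 156 154 154 155 160 166 170 171 170 170]
 [165 167 165 160 151 146 141 138 141 152 164 169 169 170 169]
 [165 167 166 160 147 136 130 130 136 151 164 170 170 170 169]
 [163 165 166 161 152 140 132 134 142 155 167 170 170 171 171]
 [161 161 163 161 159 152 148 150 156 164 168 171 171 170 169]]
```

Request:
send_rows --targets "0.8 0 0 0 175;1.6 0 0 0 175;2.4 0 0 0 175"

```text
time: 18.5
ee_pos: [0.4671, 0.009, 0.035]
tcp_rot: [-180.0, 0.0, 91.2]
wrist_force: [-0.1, -1.7, -0.1]
opening: 0.0318
grasp_force: 26.5
```

```bash
python3 w.py
```

```text
slid 60.1 [266.5 247.2] [-0.1 -1.7 -0.1]
[[170 170 170 170 169 169 168 165 168 168 170 171 172 172 170]
 [169 170 171 171 169 165 162 160 160 164 168 170 171 172 172]
 [165 167 169 169 164 157 153 154 155 156 160 166 169 171 170]
 [162 165 167 166 159 148 143 146 146 145 152 164 168 169 170]
 [162 161 164 166 159 145 136 135 135 137 152 164 168 170 170]
 [160 162 164 166 163 154 140 135 136 144 157 166 169 171 170]
 [159 159 160 163 166 160 155 150 151 157 164 169 170 171 170]]
```

Request:
send_rows --targets "0.8 0 0 0 175;1.6 0 0 0 175;2.4 0 0 0 175"

```text
time: 18.92
ee_pos: [0.467, 0.0114, 0.035]
tcp_rot: [-180.0, 0.0, 91.2]
wrist_force: [0.7, -1.9, -0.3]
opening: 0.0315
grasp_force: 26.5
```

```bash
python3 w.py
```

```text
slid 62.4 [265.4 247.2] [ 0.7 -1.9 -0.3]
[[169 170 169 169 169 165 164 161 164 167 170 170 172 172 171]
 [169 171 171 171 168 165 160 159 161 163 167 170 170 170 171]
 [168 168 168 168 164 157 152 154 155 156 160 166 170 168 171]
 [163 164 167 167 159 146 138 140 144 146 153 163 169 170 170]
 [161 161 164 165 157 143 131 130 133 140 150 164 169 170 170]
 [160 160 162 164 162 153 138 135 133 145 158 167 169 169 170]
 [159 161 161 162 162 162 154 146 149 157 165 169 169 170 171]]
```

Request:
send_rows --targets "0.8 0 0 0 175;1.6 0 0 0 175;2.4 0 0 0 175"

```text
time: 19.35
ee_pos: [0.467, 0.0138, 0.035]
tcp_rot: [-180.0, 0.0, 91.2]
wrist_force: [-0.7, -1.8, 0.7]
opening: 0.0318
grasp_force: 26.5
```

```bash
python3 w.py
```

```text
slid 64.8 [264.4 247.2] [-0.7 -1.8  0.7]
[[169 170 170 169 169 168 166 167 167 168 170 171 170 172 171]
 [168 170 171 170 167 165 163 162 163 166 166 169 169 172 171]
 [166 168 169 168 165 159 155 156 156 158 162 165 169 170 169]
 [164 166 167 165 159 151 147 146 147 150 155 163 169 169 169]
 [160 163 164 164 159 147 139 134 134 139 152 163 168 170 169]
 [162 160 162 165 161 153 140 133 134 145 157 167 170 169 169]
 [160 161 161 162 163 160 153 148 149 156 166 169 170 170 169]]
```

Request:
send_rows --targets "0.8 0 0 0 175;1.6 0 0 0 175;2.4 0 0 0 175"

```text
time: 19.77
ee_pos: [0.4669, 0.0162, 0.035]
tcp_rot: [-180.0, 0.0, 91.2]
wrist_force: [0.1, -2.9, 0.4]
opening: 0.0318
grasp_force: 26.5
```

```bash
python3 w.py
```

```text
slid 67.2 [263.4 247.2] [ 0.1 -2.9  0.4]
[[169 170 169 170 168 167 168 167 167 169 170 170 170 171 172]
 [170 171 170 169 168 165 163 160 163 162 167 170 170 172 169]
 [165 168 169 167 165 158 157 156 157 155 160 166 170 171 171]
 [162 165 167 166 161 151 149 149 147 145 154 163 169 170 170]
 [161 163 166 166 160 148 138 135 136 140 151 165 168 170 171]
 [159 160 164 164 163 152 140 133 136 145 160 168 170 171 171]
 [160 159 160 161 162 159 153 148 151 158 165 169 170 169 170]]
```

Request:
send_rows --targets "0.8 0 0 0 175;1.6 0 0 0 175"

```text
time: 20.08
ee_pos: [0.4669, 0.0178, 0.035]
tcp_rot: [-180.0, -0.0, 91.2]
wrist_force: [-0.1, -0.5, 0.5]
opening: 0.0315
grasp_force: 26.5
```

```bash
python3 w.py
```

```text
slid 68.8 [262.7 247.2] [-0.1 -0.5  0.5]
[[169 170 170 170 169 167 165 166 168 168 171 171 170 171 172]
 [170 169 171 168 166 162 160 160 161 165 168 170 170 171 171]
 [169 170 169 165 159 154 154 153 153 157 166 169 171 170 170]
 [165 167 166 160 149 142 142 143 141 149 163 170 168 169 171]
 [160 163 164 159 146 135 133 133 136 149 162 168 170 170 169]
 [161 162 164 162 153 140 132 134 142 155 165 169 170 170 171]
 [159 160 161 163 161 154 148 149 157 163 167 169 169 170 170]]
```

Request:
send_rows --targets "0.6 0 0 0 175;1.2 0 0 0 175"

```text
time: 20.38
ee_pos: [0.4669, 0.019, 0.035]
tcp_rot: [-180.0, 0.0, 91.2]
wrist_force: [-0.2, -0.8, 0.6]
opening: 0.0317
grasp_force: 26.5
```

```bash
python3 w.py
```

```text
slid 70.0 [262.2 247.2] [-0.2 -0.8  0.6]
[[169 169 169 170 168 166 166 167 167 169 170 170 170 171 171]
 [170 170 171 169 167 163 160 161 161 165 168 170 172 170 171]
 [169 169 168 166 161 156 151 155 155 157 162 168 168 169 170]
 [163 167 169 165 155 142 141 145 148 149 160 166 168 170 168]
 [161 164 167 164 153 137 129 134 137 147 159 167 169 169 170]
 [160 163 164 164 157 144 134 135 140 152 163 170 169 170 170]
 [161 161 163 163 161 156 152 150 153 160 168 169 170 169 171]]
```

Request:
send_rows --targets "0.6 0 0 0 175;1.2 0 0 0 175;1.8 0 0 0 175"

```text
time: 20.8
ee_pos: [0.4669, 0.0208, 0.035]
tcp_rot: [180.0, -0.0, 91.2]
wrist_force: [0.7, -1.9, 0.2]
opening: 0.0316
grasp_force: 26.5
```

```bash
python3 w.py
```

```text
slid 71.8 [261.4 247.2] [ 0.7 -1.9  0.2]
[[169 169 169 170 169 167 164 160 164 168 168 168 171 171 171]
 [169 171 171 171 168 164 159 157 160 164 167 169 172 171 171]
 [168 169 170 167 163 155 150 150 152 156 161 166 169 170 168]
 [164 165 167 167 158 145 136 138 140 144 153 165 168 170 170]
 [161 162 166 167 159 144 130 126 129 137 149 163 168 170 170]
 [160 163 164 165 162 151 138 131 134 143 155 166 170 170 169]
 [160 159 160 162 163 160 153 147 149 157 163 168 168 170 169]]
```

Request:
send_rows --targets "0.8 0 0 0 175;1.6 0 0 0 175;2.4 0 0 0 175"

```text
time: 21.22
ee_pos: [0.4668, 0.0232, 0.035]
tcp_rot: [180.0, 0.0, 91.2]
wrist_force: [0.1, -1.5, 0.6]
opening: 0.0313
grasp_force: 26.5
```

```bash
python3 w.py
```

```text
slid 74.2 [260.4 247.2] [ 0.1 -1.5  0.6]
[[169 169 169 169 169 168 166 166 167 168 169 170 172 169 170]
 [168 169 170 169 167 166 162 161 159 162 165 168 171 172 170]
 [166 168 169 168 164 160 157 153 149 148 158 167 171 171 169]
 [163 167 167 164 159 151 150 147 136 139 149 164 169 170 169]
 [161 162 165 165 159 148 143 140 133 136 150 164 169 170 170]
 [159 162 163 166 162 153 146 138 136 143 155 166 170 170 169]
 [160 160 162 163 163 158 155 149 150 157 165 168 169 169 171]]
```

Request:
send_rows --targets "0.8 0 0 0 175;1.6 0 0 0 175"

```text
time: 21.52
ee_pos: [0.4668, 0.0248, 0.035]
tcp_rot: [-180.0, -0.0, 91.2]
wrist_force: [0.5, -2.0, 0.4]
opening: 0.0316
grasp_force: 26.5
```

```bash
python3 w.py
```

```text
slid 75.9 [259.7 247.3] [ 0.5 -2.   0.4]
[[169 171 169 170 168 166 167 166 169 169 169 170 170 170 171]
 [170 170 171 169 167 165 161 161 161 164 169 170 169 171 171]
 [167 168 168 165 161 159 159 156 153 157 165 170 171 170 169]
 [164 166 166 161 153 152 151 149 143 148 163 168 169 169 170]
 [160 162 163 160 150 143 143 140 136 146 162 169 171 169 169]
 [160 160 162 162 156 143 138 137 142 151 164 169 171 170 170]
 [159 159 161 163 161 154 150 149 155 161 167 169 170 169 171]]
```

Request:
send_rows --targets "0.8 0 0 0 175;1.6 0 0 0 175"

```text
time: 21.82
ee_pos: [0.4667, 0.0264, 0.035]
tcp_rot: [-180.0, -0.0, 91.2]
wrist_force: [-0.7, -1.2, 0.1]
opening: 0.0316
grasp_force: 26.5
```

```bash
python3 w.py
```

```text
slid 77.4 [259.  247.3] [-0.7 -1.2  0.1]
[[169 168 170 169 169 167 165 165 165 167 169 168 171 171 173]
 [169 170 169 169 168 165 162 161 159 162 166 168 169 171 172]
 [167 169 168 167 164 159 156 156 152 152 162 167 169 171 170]
 [162 163 166 165 157 151 150 152 150 148 157 165 168 168 170]
 [159 161 163 164 155 140 138 142 143 146 157 166 169 169 169]
 [160 160 164 164 157 143 136 137 143 150 160 167 169 170 171]
 [160 160 162 163 160 154 150 151 154 160 166 169 169 169 169]]
```

Request:
send_rows --targets "0.6 0 0 0 175;1.2 0 0 0 175"

```text
time: 22.12
ee_pos: [0.4667, 0.0276, 0.035]
tcp_rot: [-180.0, -0.0, 91.2]
wrist_force: [0.2, -1.6, -0.1]
opening: 0.0316
grasp_force: 26.5
```

```bash
python3 w.py
```

```text
slid 78.6 [258.5 247.3] [ 0.2 -1.6 -0.1]
[[169 168 169 169 167 166 166 165 168 170 169 169 172 169 171]
 [170 170 169 169 166 163 160 162 162 166 169 169 170 170 170]
 [169 169 169 164 159 157 156 155 154 160 166 170 170 170 171]
 [165 166 165 159 152 147 149 145 143 151 162 169 168 168 169]
 [161 163 165 158 147 138 135 135 137 149 164 169 169 169 169]
 [160 160 163 161 153 140 131 132 142 156 165 169 170 170 170]
 [160 160 161 161 160 154 145 149 156 162 168 170 170 170 171]]
```

Request:
send_rows --targets "0.8 0 0 0 175;1.6 0 0 0 175"

```text
time: 22.42
ee_pos: [0.4667, 0.0292, 0.035]
tcp_rot: [180.0, -0.0, 91.2]
wrist_force: [0.4, -1.9, 0.9]
opening: 0.0311
grasp_force: 26.5
```

```bash
python3 w.py
```

```text
slid 80.2 [257.8 247.3] [ 0.4 -1.9  0.9]
[[167 169 170 169 169 168 167 166 167 169 171 170 170 170 170]
 [170 169 169 167 166 161 162 161 163 166 169 170 170 170 170]
 [168 169 169 165 159 155 155 156 157 159 166 169 169 171 171]
 [166 168 167 161 152 142 145 148 148 152 162 168 170 170 169]
 [162 164 165 160 147 136 134 134 138 147 163 168 169 169 169]
 [161 162 163 162 154 141 133 134 142 153 164 169 170 170 169]
 [159 160 161 163 159 154 148 147 154 161 166 168 170 169 171]]
```

Request:
send_rows --targets "0.8 0 0 0 175;1.6 0 0 0 175;2.4 0 0 0 175"

```text
time: 22.85
ee_pos: [0.4666, 0.0316, 0.035]
tcp_rot: [-180.0, 0.0, 91.2]
wrist_force: [0.3, -1.8, -1.2]
opening: 0.0314
grasp_force: 26.5
```

```bash
python3 w.py
```

```text
slid 82.6 [256.8 247.3] [ 0.3 -1.8 -1.2]
[[169 171 168 169 167 166 162 162 165 168 170 170 170 170 171]
 [170 170 170 167 165 161 157 159 162 166 168 171 169 170 170]
 [168 169 167 165 160 152 153 155 156 159 165 170 172 169 170]
 [166 167 167 162 148 138 140 146 148 152 163 169 169 169 169]
 [162 165 166 160 149 132 128 133 139 149 161 168 169 169 169]
 [161 165 166 164 153 141 133 135 143 155 165 170 170 171 171]
 [160 162 161 162 158 153 149 149 156 163 167 170 168 170 171]]
```

Request:
send_rows --targets "0.8 0 0 0 175;1.6 0 0 0 175;2.4 0 0 0 175"

```text
time: 23.28
ee_pos: [0.4666, 0.034, 0.035]
tcp_rot: [-180.0, -0.0, 91.2]
wrist_force: [-0.6, -2.1, -0.2]
opening: 0.032
grasp_force: 26.5
```

```bash
python3 w.py
```

```text
slid 85.1 [255.8 247.3] [-0.6 -2.1 -0.2]
[[169 170 169 170 168 167 166 165 168 169 169 169 170 170 171]
 [167 170 171 169 167 162 160 161 162 167 169 171 171 172 170]
 [167 168 168 167 162 158 153 153 156 161 168 170 169 171 171]
 [163 166 167 164 157 149 142 143 144 153 164 169 170 169 171]
 [161 163 165 162 152 138 132 130 139 148 162 169 169 169 169]
 [160 161 165 162 154 143 131 135 141 154 164 169 169 170 170]
 [159 161 161 163 161 153 150 150 157 163 167 169 169 170 171]]
```

Request:
send_rows --targets "0.8 0 0 0 175;1.6 0 0 0 175;2.4 0 0 0 175"

```text
time: 23.7
ee_pos: [0.4665, 0.0364, 0.035]
tcp_rot: [180.0, -0.0, 91.2]
wrist_force: [-0.1, -1.7, 0.4]
opening: 0.0311
grasp_force: 26.5
```

```bash
python3 w.py
```

```text
slid 87.5 [254.7 247.3] [-0.1 -1.7  0.4]
[[167 170 171 169 168 168 166 165 168 169 169 170 170 171 172]
 [170 169 169 169 167 162 160 159 161 164 168 171 171 169 172]
 [169 169 167 165 162 158 156 153 152 155 164 170 170 170 170]
 [163 165 167 162 156 153 150 144 138 147 161 167 169 170 170]
 [161 163 164 160 152 143 138 134 132 143 160 168 171 170 170]
 [159 162 163 162 156 143 135 134 138 152 164 170 170 169 169]
 [159 161 162 162 161 155 149 149 156 162 168 169 169 169 170]]
```

Request:
send_rows --targets "0.8 0 0 0 175;1.6 0 0 0 175"

```text
time: 24.0
ee_pos: [0.4665, 0.038, 0.035]
tcp_rot: [-180.0, 0.0, 91.2]
wrist_force: [0.3, -2.1, 0.2]
opening: 0.0316
grasp_force: 26.5
```

```bash
python3 w.py
```

```text
slid 89.0 [254.1 247.3] [ 0.3 -2.1  0.2]
[[168 169 169 170 170 168 166 165 168 168 170 169 170 169 170]
 [169 170 171 170 167 165 163 160 160 162 167 170 171 171 171]
 [167 168 170 169 164 161 158 154 150 151 161 167 169 170 169]
 [163 167 168 166 160 156 152 146 140 143 157 166 168 169 171]
 [161 163 165 164 157 145 137 135 132 145 158 166 168 170 170]
 [158 161 164 164 156 143 134 131 138 152 162 169 171 170 171]
 [159 160 161 161 159 153 147 144 151 160 168 168 170 170 170]]
```

Request:
send_rows --targets "0.8 0 0 0 175;1.6 0 0 0 175"

```text
time: 24.3
ee_pos: [0.4665, 0.0397, 0.0349]
tcp_rot: [-180.0, -0.0, 91.2]
wrist_force: [0.2, -0.5, -0.4]
opening: 0.0316
grasp_force: 26.4
```

```bash
python3 w.py
```

```text
slid 90.7 [253.3 247.3] [ 0.2 -0.5 -0.4]
[[168 168 167 168 163 154 147 153 162 167 169 170 171 170 169]
 [168 168 168 167 159 146 141 146 156 163 168 170 170 169 170]
 [166 168 168 167 159 152 149 149 148 154 160 167 170 170 171]
 [163 166 167 166 163 160 161 155 142 141 152 163 169 170 170]
 [159 164 166 166 164 163 161 149 136 135 151 164 169 170 170]
 [160 162 164 164 163 158 151 141 135 142 158 167 170 169 171]
 [160 161 161 162 161 160 155 148 148 156 165 169 169 169 169]]
```

The hole now shows a bright button and its shadow, and the drag dropped to 0.5 N, so the button has popped. Releasing now.

Request:
send_rows --targets "0 0 0 0 150;0 0 0 0 110;0 0 0 0 80;0 0 0 0 75;0 0 0 0 75;0 0 -20 0 75;0 0 -50 0 75;0 0 -90 0 75;0 0 -120 0 75;0 50 -120 0 75;0 100 -120 0 75;0 100 -120 0 75;0 100 -120 0 75"

```text
time: 25.98
ee_pos: [0.566, 0.0416, 0.1546]
tcp_rot: [-179.9, 0.0, 91.2]
wrist_force: [0.2, 0.2, 1.1]
opening: 0.0602
grasp_force: 0.0
```

```bash
python3 - <<'E'
from h import *
a=camera("top")[220:275,160:350];b=camera("side")[180:300,230:390]
f=lambda i:cv2.resize(i,None,fx=4,fy=4,interpolation=cv2.INTER_CUBIC)
A=f(a);B=f(b)[:,:640];c=np.zeros((600,760,3),np.uint8);c[:220]=A;c[220:600,:640]=B[100:]
cv2.imwrite("pics/v5.png",c);print(bot.get_obs()["wrist_force"])
E
```

```text
[ 1.13785573 -0.44821124  0.62466395]
```

View pics/v5.png

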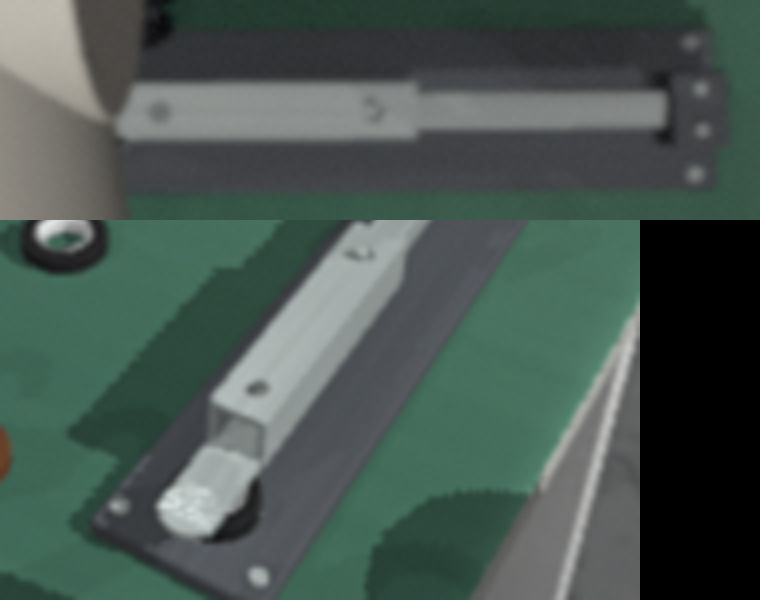

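The side view shows the tongue over the seated ring at (210,510). The button is up through the rear hole at (358,255), and also at (373,110) in the top view. The front hole is empty. The gripper is clear, so I'm handing in.

```bash
python3 -c "
from workcell import ticket
print(ticket.job_done())"
```

```text
the job is handed in; nothing more can be done
None
```

The middle-sized ring is on the stub under the tongue, the tube is locked with the button up through its rear hole after sliding about 91 mm, the gripper is clear, and I handed the job in at about 26 s; no verdict came back.

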